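Heft the returned bar canisters and hold up the full one

ROBOT

A 6-joint arm with a two-finger parallel gripper is mounted at the origin on the work surface. World frame = base frame: x ahead of the robot, y to its left, z up, the work surface at z = 0. Lengths are in mm, angles in rad, forces in N, time in s.
With the tool pointing down it reaches from about 350 to 975 mm from the base axis. Payload 7.1 kg.
Tool frame: the origin (TCP) lies on the centre line of the jaws, within the pads' length; the fingertips stand 8 mm ahead of it and the grasp point (between the pads) lies 11 mm behind it; z points along the fingers, x is the direction in which the jaws open and shut, and the axes are right-handed (so a half turn about z gives the same grasp; the last joint's range is limited). The gripper opens to 88 mm and grips with 3 to 60 N. Pads are 20 mm wide; open, the fingers measure 115 mm over their backs; the gripper's body (75 mm by 178 mm) begins 61 mm behind the grasp point.
Start: joints at [-1.258, 0.423, 1.63, -0, 1.089, -0.019], TCP at [203.608, -590.888, 230.675] pointing down, gripper open.
Joint ranges: [-3, 3], [-0.9, 2.11], [0.09, 2.58], [-1.31, 4.45], [0.11, 2.69], [-2.54, 2.54]. Speed limits (rad/s): [2.39, 2.39, 3.01, 3.14, 3.14, 3.14].

INTERFACE

Orientations are given as a rotation vector (axis times angle).
In Python, from workcell import ctrl gives the robot as it stands.
- The arm moves only by the shell command python3 -m handwheel 'ROWS'. ROWS is JSON, a list of rows, each a list of 3 entries, a list of its own where there are three numbers: the turn, a rotation vector about the tool's x, y, z in rad, then the shift along the tool's x, y, z in mm, then the opening, from 0 (shut) to 1 (fully open). In form: [[[ax, ay, az], [tx, ty, tz], jaw], ...]. A call has exactly 10 rows; each row shifts and turns the pose as measured when the row begins, along the tool's axes as they then stand; what a row does not reach is not made up. A row lasts 1/12 s, in which the tool goes at most 41.7 mm and 7.16 degrees, less where a joint would pass 70% of its speed; a pose out of reach is approached as far as the arm can. A call with a gripper value outside its range is refused whole. The fingers move at their own pace and stop on an object; the grip force is fixed at half the most. Time passes only in rows, so rows that do not move let the fingers close, or fill a call up. It gives the time, the measured TCP pose, the force and the opening at its end, in the units of the state.
- ctrl.get_obs(): the state, without advancing time (a new reading comes with each control period).
- ctrl.get_image(name): name is "side" or "top" or "wrist"; returns a dict with "pixels" (400x640x3 uint8, red, green, blue), "camera_matrix" (3x3 intrinsics, pixels), "rvec" (rotation vector, rad) and "tvec" (3), from world to camera coordinates, as OpenCV has them. Camera axes: x right, y down, z forward; pixel columns grow to the right and rows downward; lengths in mm; the calibration is good to about 2 mm. A picture is of the moment at which its call begins. There is no depth.
- ctrl.close_job(): hands the job in, once; it reports no verdict.
Trained networks look in a picture, given as the dict that the camera call returned (one of the last four; its "shot" number tells which), for a name from the list of things; names that differ only in an ending like _2 or _b are one class to them, and where a whole thing is asked for, a point or a joint stands for the part that bears it (a point fixed in the world has none). Each returns a list of dicts, best first, with "score" (0 to 1); they miss things now and then, are a little off and sometimes report something else, mostly with a low value. They report only what shows in the picture. A call takes as long as a camera call. They do not tell look-alikes from the thing itself.
- ctrl.look_for(picture, query): "position" ([x, y, z] in mm, in the coordinates of the camera as it stood for that picture, good to about 4 mm: the middle of the surface that is visible of it).
- ctrl.spot_point(picture, query): "position" ([x, y, z] in mm, in the coordinates of the camera as it stood for that picture, good to about 4 mm: a listed point, or the origin of a listed thing).
The state is a dict: "t": time; "qpos": joint angles; "qvel": joint speeds; "joint_torque": joint torques, N m; "ee_pos": TCP position; "orientation": TCP orientation; "ft_force": force on the tool from outside, world axes, zero at the start; "moment": the same for the moment, N m; "width": finger opening in mm.
Only numpy, scipy, OpenCV 4.12 (cv2) and the standard library are available. Lean on these libraries where they do the work, as an engineer would, in place of code of your own. Each camera call takes 0.05 s, during which the arm holds its last target.

TASK

Three identical closed canisters came back from the bar and one of them is still full: going from the robot's left to its right, lift each by itself clear of the mat, feel its weight, and set it back standing where it stood. Then hold the heaviest one up, upright and still, at least 10 cm clear of the mat, and finish while holding it, with the other two standing in their places and nothing else disturbed (if the last one proves the heaviest, it may go straight up).

Things in the scene. Friction and masses are not known exactly. Their poses are not given: they have to be found in the camera images.
- mat: black rubber bar mat, 200 x 440 x 4 mm, fixed flat on the steel table; origin at the centre of its underside (table height), x across it away from the robot, y along its length to the robot's left, z up. The canisters stand on it in a row along y, about 125 mm apart
- canister_a_mid (a point): one of 3 look-alike closed white plastic canisters in shuffled places, 168 mm tall: body 74 wide (rib 77) up to 95 mm, shoulder to 110, plain round neck 38 wide to 156, grey cap 35 wide to the top; take it by the neck. Point on its axis, half-way up (84 mm above the underside), z up. Contents do not shift; 0.2 to 0.7 kg each, the heaviest at least 0.12 kg above the others
- canister_b_mid (a point): one of 3 look-alike closed white plastic canisters in shuffled places, 168 mm tall: body 74 wide (rib 77) up to 95 mm, shoulder to 110, plain round neck 38 wide to 156, grey cap 35 wide to the top; take it by the neck. Point on its axis, half-way up (84 mm above the underside), z up. Contents do not shift; 0.2 to 0.7 kg each, the heaviest at least 0.12 kg above the others
- canister_c_mid (a point): one of 3 look-alike closed white plastic canisters in shuffled places, 168 mm tall: body 74 wide (rib 77) up to 95 mm, shoulder to 110, plain round neck 38 wide to 156, grey cap 35 wide to the top; take it by the neck. Point on its axis, half-way up (84 mm above the underside), z up. Contents do not shift; 0.2 to 0.7 kg each, the heaviest at least 0.12 kg above the others
- holder_left: white perforated plastic cutlery holder, open cup, 100 mm wide at the rim, 135 tall, standing empty beyond the mat on its left; bystander. Origin at the centre of its underside
- holder_right: the same cutlery holder again, beyond the mat on its right; bystander. Origin at the centre of its underside
- crock: terracotta-brown open crock, about 96 mm wide, 100 tall, beyond the mat between the holders; bystander. Origin at the centre of its underside
- spout: small clear pouring spout, 30 mm wide, 30 tall, lying on the near part of the mat; bystander. Origin at the centre of its underside
- cap: spare grey screw cap, disc 35 mm wide, 12 high, lying on the far part of the mat; bystander. Origin at the centre of its underside
- spoon: steel spoon lying across in front of the mat, on the robot's side; bystander. Origin near its middle, at its underside
- shaker: dark steel cup, 84 mm wide, 120 tall, standing to the left of the mat; bystander. Origin at the centre of its underside
Not all that is in view belongs to the job. Leave any blue look-alike of the part that bears canister_c_mid alone. What is shaped like the part that bears canister_b_mid but purple is not meant.

How it is judged:
By the outcome, as a careful person would: the job done as asked, in the order asked, and still so for the second after the job is handed in, while the arm keeps its last pose, push and grip.
It also fails if it takes over 59 s, if anything falls off the work surface, if the arm or the gripper's body presses on something with over 40 N, if the wrist force passes 120 N, or if a joint passes its speed limit or range.

## Working session

There is one attempt and no reset: what is moved stays moved. The work goes in short steps, Python scripts to look and compute and a shell command to move; the robot and the scene stay as the last step left them, time stands still between calls to the robot, and variables do not carry over. Pictures are saved under pics/ and viewed, and the job is handed in when it is done.

```bash
mkdir -p pics; ls
cat > h.py <<'E'
import numpy as np, cv2
from workcell import ctrl
def snap(n,f):
    p=ctrl.get_image(n); cv2.imwrite('pics/'+f,np.ascontiguousarray(p['pixels'][:,:,::-1])); return p
def RT(p):
    R=cv2.Rodrigues(np.array(p['rvec'],float))[0]; return R,np.array(p['tvec'],float).ravel()
def toW(p,c):
    R,t=RT(p); return R.T@(np.array(c)-t)
def proj(p,w):
    return cv2.projectPoints(np.array(w,float).reshape(-1,3),np.array(p['rvec'],float),np.array(p['tvec'],float),np.array(p['camera_matrix'],float),None)[0].reshape(-1,2)
def onplane(p,uv,z):
    R,t=RT(p); d=R.T@np.linalg.inv(np.array(p['camera_matrix']))@np.array([uv[0],uv[1],1.]); o=-R.T@t
    return o+d*(z-o[2])/d[2]
def st():
    o=ctrl.get_obs(); print('t',round(o['t'],3),'p',np.round(o['ee_pos'],1),'R',np.round(cv2.Rodrigues(np.array(o['orientation'],float))[0],3).tolist(),'F',np.round(o['ft_force'],2),'M',np.round(o['moment'],2),'w',np.round(o['width'],1),'q',np.round(o['qpos'],3)); return o
E
python3 - <<'E'
from h import *
st()
for n in('top','side'):
    p=snap(n,n+'0.png')
    for q in('canister_a_mid','mat','spout','cap','shaker','crock'):
        r=ctrl.spot_point(p,q)
        print(n,q,[(round(d['score'],2),np.round(toW(p,d['position'])).tolist(),np.round(proj(p,toW(p,d['position']))).tolist()[0]) for d in r][:6])
E
```

```text
pics
t 0.0 p [ 203.5 -590.4  229.9] R [[0.326, -0.945, -0.0], [-0.945, -0.326, 0.001], [-0.002, -0.0, -1.0]] F [ 0.62 -0.38 -0.05] M [-0.02  0.03  0.02] w 88.2 q [-1.258  0.424  1.631 -0.     1.089 -0.019]
top canister_a_mid [(0.94, [507.0, -17.0, 82.0], [365.0, 242.0])]
top mat [(0.97, [535.0, 114.0, 0.0], [313.0, 235.0])]
top spout [(0.61, [468.0, 181.0, -0.0], [288.0, 260.0]), (0.51, [533.0, 112.0, -1.0], [314.0, 235.0])]
top cap [(0.63, [592.0, 44.0, 6.0], [338.0, 213.0])]
top shaker [(0.58, [592.0, 393.0, 2.0], [211.0, 215.0]), (0.5, [508.0, -20.0, 82.0], [366.0, 242.0])]
top crock [(0.9, [697.0, 79.0, -1.0], [325.0, 176.0])]
side canister_a_mid [(0.72, [507.0, -17.0, 86.0], [371.0, 183.0])]
side mat [(0.91, [533.0, 109.0, 2.0], [351.0, 244.0])]
side spout []
side cap [(0.72, [594.0, 39.0, 4.0], [330.0, 218.0]), (0.51, [694.0, 81.0, -1.0], [286.0, 226.0]), (0.5, [510.0, -20.0, 88.0], [370.0, 181.0]), (0.18, [381.0, 167.0, -4.0], [416.0, 278.0])]
side shaker [(0.78, [584.0, 391.0, 2.0], [301.0, 363.0])]
side crock [(0.57, [692.0, 79.0, 1.0], [287.0, 225.0])]
```

View pics/top0.png

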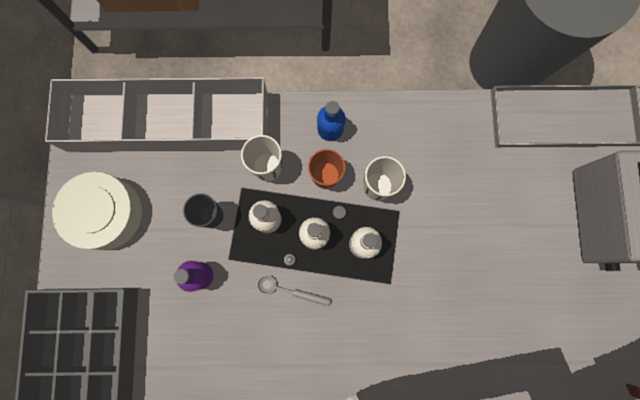

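View pics/side0.png

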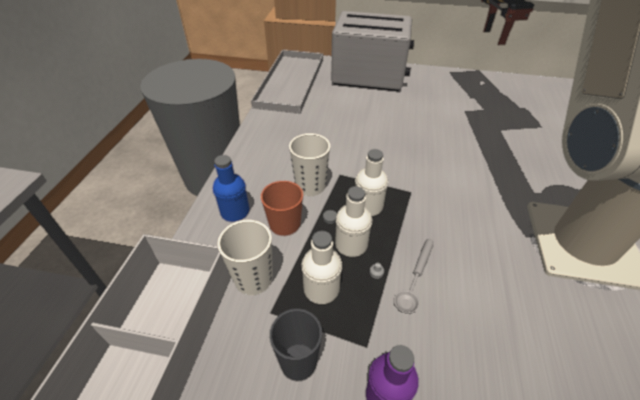

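The top view has three white canisters on the mat, at about (265,216), (315,233) and (366,242). The look-alikes are the blue one at (331,122) and the purple one at (193,276), both off the mat, so I rule those out. Next is a close crop to check the choice and locate the caps.

Run:
```python
from h import *
p=ctrl.get_image('top');s=ctrl.get_image('side')
a=p['pixels'][185:285,225:405,::-1]; b=s['pixels'][145:305,270:430,::-1]
cv2.imwrite('pics/ct.png',cv2.resize(a,None,fx=4.4,fy=4.4,interpolation=cv2.INTER_CUBIC))
cv2.imwrite('pics/cs.png',cv2.resize(b,None,fx=3.7,fy=3.7,interpolation=cv2.INTER_CUBIC))
# refine via silhouettes: white pixels
for im,n in((p,'top'),(s,'side')):
    for q in('canister_b_mid','canister_c_mid'):
        for f in (ctrl.spot_point,ctrl.look_for):
            print(n,q,f.__name__,[(round(d['score'],2),np.round(toW(im,d['position'])).tolist()) for d in f(im,q)])
import pickle; pickle.dump((p,s),open('ps.pkl','wb'))
```

```text
top canister_b_mid call [(0.92, [579.0, 241.0, 86.0]), (0.81, [431.0, 416.0, 85.0])]
top canister_b_mid call [(0.84, [575.0, 233.0, 109.0]), (0.71, [432.0, 398.0, 104.0])]
top canister_c_mid call [(0.92, [532.0, 108.0, 89.0]), (0.63, [831.0, 61.0, 87.0])]
top canister_c_mid call [(0.97, [819.0, 68.0, 103.0]), (0.67, [529.0, 107.0, 110.0])]
side canister_b_mid call [(0.88, [432.0, 416.0, 86.0]), (0.74, [577.0, 233.0, 91.0])]
side canister_b_mid call [(0.84, [436.0, 428.0, 107.0]), (0.78, [570.0, 254.0, 108.0]), (0.55, [589.0, 376.0, 79.0])]
side canister_c_mid call [(0.81, [829.0, 58.0, 86.0]), (0.7, [531.0, 107.0, 87.0])]
side canister_c_mid call [(0.78, [529.0, 131.0, 101.0]), (0.56, [818.0, 80.0, 93.0])]
```

View pics/ct.png

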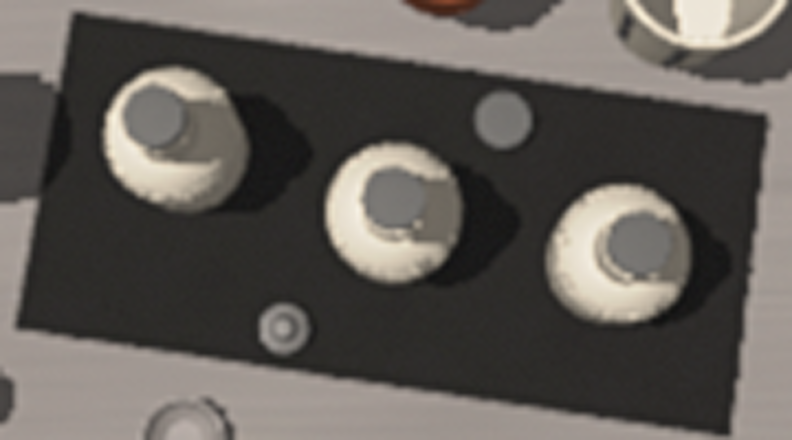

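View pics/cs.png

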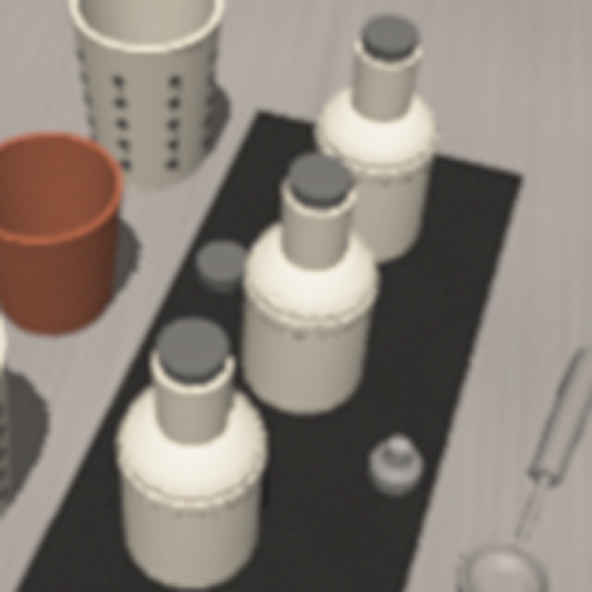

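Both crops show three upright white canisters with grey caps on the mat. The cap tops are at top-crop (153,116), (392,194) and (640,242), and at side-crop (193,345), (321,178) and (390,36).

Run:
```python
from h import *
import pickle; p,s=pickle.load(open('ps.pkl','rb'))
T=[(153,116),(393,195),(640,242)];S=[(193,345),(321,178),(390,36)]
for a,b in zip(T,S):
    u=(a[0]/4.4+225-.4,a[1]/4.4+185-.4);v=(b[0]/3.7+270-.4,b[1]/3.7+145-.4)
    print(np.round(onplane(p,u,172),1),np.round(onplane(s,v,172),1))
for uv in [(74,12),(767,116),(730,433),(18,327)]:
    print('mat',np.round(onplane(p,(uv[0]/4.4+225-.4,uv[1]/4.4+185-.4),4),1))
```

```text
[577.8 237.7 172. ] [577.  235.5 172. ]
[534.3 110.6 172. ] [531.4 110.7 172. ]
[508.  -19.2 172. ] [506.3 -17.3 172. ]
mat [667.2 309.6   4. ]
mat [ 596.7 -121.4    4. ]
mat [403.8 -90.9   4. ]
mat [472.2 340.4   4. ]
```

Canister axes come out at L (577,236.5), M (532.5,110) and R (507,-18), with the two cameras agreeing to about 3 mm. I'm moving towards L at safe height.

```bash
python3 -m handwheel '[[[0,0,0],[-28,-26.5,0],1],[[0,0,0],[-28,-26.5,0],1],[[0,0,0],[-28,-26.5,0],1],[[0,0,0],[-28,-26.5,0],1],[[0,0,0],[-28,-26.5,0],1],[[0,0,0],[-28,-26.5,0],1],[[0,0,0],[-28,-26.5,0],1],[[0,0,0],[-28,-26.5,0],1],[[0,0,0],[-28,-26.5,0],1],[[0,0,0],[-28,-26.5,0],1]]'
cat > go.py <<'E'
import sys
from h import *
o=st(); R=cv2.Rodrigues(np.array(o['orientation'],float))[0]
d=np.array([float(a) for a in sys.argv[1:4]])-o['ee_pos']
rv=cv2.Rodrigues(R.T@np.array([[.326,-.9454,0],[-.9454,-.326,0],[0,0,-1.]]))[0].ravel()
print('tool shift',np.round(R.T@d,1),'dist',np.round(np.linalg.norm(d),1),'turn to ref',np.round(rv,3))
E
python3 go.py 577 236.5 230
```

```text
t: 2.03
ee_pos: [366.6, -233.6, 230.0]
orientation: [2.544, -1.837, 0.011]
ft_force: [1.4, -0.3, -0.5]
width: 87.6
t 2.033 p [ 366.6 -233.6  230. ] R [[0.314, -0.949, 0.004], [-0.949, -0.314, -0.007], [0.008, -0.001, -1.0]] F [ 1.43 -0.28 -0.48] M [0.02 0.01 0.  ] w 87.6 q [-0.592  0.137  2.036 -0.005  0.961  0.662]
tool shift [-380.2 -347.5   -2.6] dist 515.1 turn to ref [-0.001 -0.008 -0.012]
```

```bash
python3 -m handwheel '[[[0,0,-0.01],[-28,-25.6,0],1],[[0,0,0],[-28,-25.6,0],1],[[0,0,0],[-28,-25.6,0],1],[[0,0,0],[-28,-25.6,0],1],[[0,0,0],[-28,-25.6,0],1],[[0,0,0],[-28,-25.6,0],1],[[0,0,0],[-28,-25.6,0],1],[[0,0,0],[-28,-25.6,0],1],[[0,0,0],[-28,-25.6,0],1],[[0,0,0],[-28,-25.6,0],1]]' >/dev/null
python3 go.py 577 236.5 230
```

```text
t 2.867 p [523.6 133.7 231.5] R [[0.325, -0.946, 0.012], [-0.946, -0.325, -0.009], [0.012, -0.008, -1.0]] F [ 1.   -0.37  0.04] M [ 0.01 -0.02 -0.05] w 87.6 q [ 0.234  0.294  1.823 -0.013  1.015  1.481]
tool shift [-79.9 -83.9   1.2] dist 115.9 turn to ref [-0.008 -0.012 -0.001]
```

```bash
python3 -m handwheel '[[[-0.008,-0.012,0],[-26,-27.5,0],1],[[0,0,0],[-26,-27.5,0],1],[[0,0,0],[-18,-18,0],1],[[0,0,0],[-7,-8,1],1],[[0,0,0],[-2,-2,0],1],[[0,0,0],[0,0,0],1],[[0,0,0],[0,0,0],1],[[0,0,0],[0,0,0],1],[[0,0,0],[0,0,0],1],[[0,0,0],[0,0,0],1]]' >/dev/null
python3 go.py 577 236.5 130
python3 - <<'E'
from h import *
p=snap('wrist','w1.png'); print(proj(p,[577,236.5,172]))
E
```

```text
t 3.7 p [577.7 243.5 229.9] R [[0.329, -0.944, -0.0], [-0.944, -0.329, 0.0], [-0.0, 0.0, -1.0]] F [ 0.55 -0.62  0.08] M [-0.01 -0.02  0.01] w 87.9 q [0.38  0.427 1.626 0.    1.089 1.615]
tool shift [ 6.4  2.9 99.9] dist 100.2 turn to ref [0.    0.    0.003]
[[329.27212332 215.20639987]]
```

View pics/w1.png

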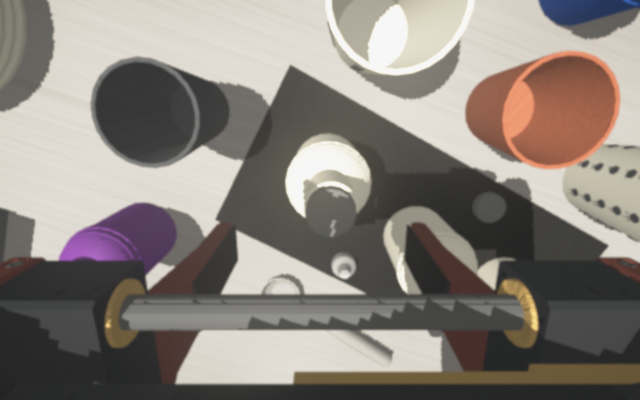

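The wrist view shows the left canister's cap centred at about (331,210) between the open fingers. I predicted (329,215), so the fix is good to a few mm. Next I measure it precisely and correct.

```bash
python3 - <<'E'
from h import *
p=ctrl.get_image('wrist'); im=p['pixels'][120:260,260:400]
cv2.imwrite('pics/w1c.png',cv2.resize(np.ascontiguousarray(im[:,:,::-1]),None,fx=4,fy=4,interpolation=cv2.INTER_CUBIC))
for uv in((331,210),(331,205)):print(onplane(p,uv,172).round(1))
E
python3 go.py 577 236.5 140
```

```text
[580.8 236.6 172. ]
[584.1 237.8 172. ]
t 3.8 p [577.8 243.7 230. ] R [[0.329, -0.944, -0.0], [-0.944, -0.329, 0.0], [-0.0, 0.0, -1.0]] F [ 0.95 -0.06  0.11] M [0.04 0.   0.  ] w 87.7 q [0.38  0.427 1.625 0.    1.089 1.615]
tool shift [ 6.6  3.1 90. ] dist 90.3 turn to ref [0.    0.    0.003]
```

View pics/w1c.png

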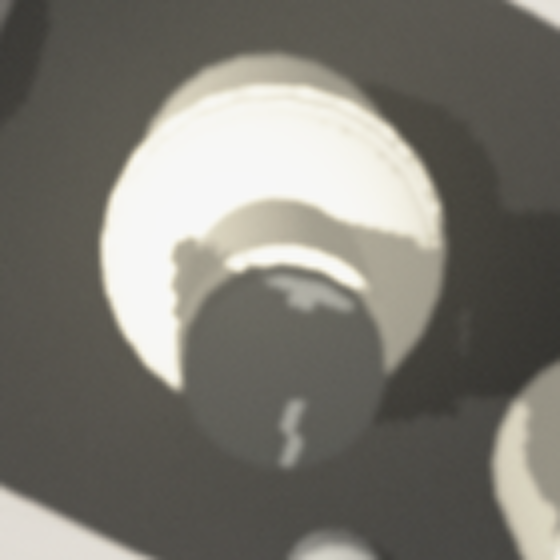

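```bash
python3 -m handwheel '[[[0,0,0],[7,1.7,0],1],[[0,0,0],[0,0,0],1],[[0,0,0],[0,0,18],1],[[0,0,0],[0,0,18],1],[[0,0,0],[0,0,18],1],[[0,0,0],[0,0,18],1],[[0,0,0],[0,0,12],1],[[0,0,0],[0,0,4],1],[[0,0,0],[0,0,0],1],[[0,0,0],[0,0,0],1]]' >/dev/null
python3 go.py 578.5 236.5 130
```

```text
t 4.633 p [581.  233.6 141.6] R [[0.326, -0.945, 0.005], [-0.945, -0.326, 0.002], [-0.0, -0.006, -1.0]] F [-0.14  0.04  0.46] M [-0.01  0.06  0.01] w 87.7 q [0.363 0.531 1.689 0.    0.916 1.602]
tool shift [-3.6  1.5 11.6] dist 12.2 turn to ref [-0.006  0.     0.   ]
```

```bash
python3 -m handwheel '[[[-0.006,0,0],[-3,1.5,6],1],[[0,0,0],[0,0,5],1],[[0,0,0],[0,0,0],1],[[0,0,0],[0,0,0],1],[[0,0,0],[0,0,0],1],[[0,0,0],[0,0,0],1],[[0,0,0],[0,0,0],1],[[0,0,0],[0,0,0],1],[[0,0,0],[0,0,0],1],[[0,0,0],[0,0,0],1]]' >/dev/null
python3 go.py 578.5 236.5 130; python3 -c "
from h import *
snap('side','s1.png')"
```

```text
t 5.467 p [580.7 237.3 133.7] R [[0.326, -0.945, 0.005], [-0.945, -0.326, 0.002], [-0.001, -0.006, -1.0]] F [-0.03  0.64 -0.52] M [-0.01  0.   -0.  ] w 87.6 q [0.369 0.543 1.69  0.    0.903 1.607]
tool shift [0.1 2.4 3.7] dist 4.4 turn to ref [-0.006  0.001  0.   ]
```

View pics/s1.png

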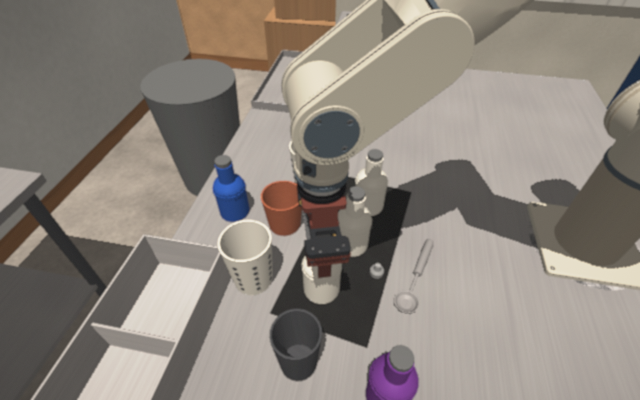

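The side view shows the gripper over the left canister's neck, with the jaws centred along their axis. Now I close.

```bash
python3 -m handwheel '[[[-0.005,0,0],[0,3,3],1],[[0,0,0],[0,0,0],1],[[0,0,0],[0,0,0],0],[[0,0,0],[0,0,0],0],[[0,0,0],[0,0,0],0],[[0,0,0],[0,0,0],0],[[0,0,0],[0,0,0],0],[[0,0,0],[0,0,0],0],[[0,0,0],[0,0,0],0],[[0,0,0],[0,0,0],0]]' >/dev/null
python3 go.py 578.5 236.5 130
```

```text
t 6.35 p [577.5 236.2 130.3] R [[0.326, -0.945, -0.0], [-0.945, -0.326, 0.001], [-0.001, 0.0, -1.0]] F [-0.23  1.94  0.63] M [0.27 0.06 0.01] w 38.1 q [3.690e-01 5.450e-01 1.696e+00 1.000e-03 9.010e-01 1.607e+00]
tool shift [ 0.  -1.   0.3] dist 1.0 turn to ref [0.    0.001 0.   ]
```

```bash
python3 -m handwheel '[[[0,0,0],[0,0,-8],0],[[0,0,0],[0,0,-12],0],[[0,0,0],[0,0,-12],0],[[0,0,0],[0,0,-12],0],[[0,0,0],[0,0,-8],0],[[0,0,0],[0,0,0],0],[[0,0,0],[0,0,0],0],[[0,0,0],[0,0,0],0],[[0,0,0],[0,0,0],0],[[0,0,0],[0,0,0],0]]' >/dev/null
python3 go.py 577.5 236.2 131
python3 -m handwheel '[[[0,0,0],[0,0,0],0],[[0,0,0],[0,0,0],0],[[0,0,0],[0,0,0],0],[[0,0,0],[0,0,0],0],[[0,0,0],[0,0,0],0],[[0,0,0],[0,0,0],0],[[0,0,0],[0,0,0],0],[[0,0,0],[0,0,0],0],[[0,0,0],[0,0,0],0],[[0,0,0],[0,0,0],0]]'
python3 - <<'E'
from h import *
F=[];
for i in range(6):
    ctrl.get_image('side'); F.append(ctrl.get_obs()['ft_force'][2])
snap('side','s2.png'); F.append(ctrl.get_obs()['ft_force'][2])
print(np.round(F,2),np.mean(F));
E
python3 go.py 577.5 236.2 131
```

```text
t 7.183 p [575.4 235.3 186.4] R [[0.326, -0.945, -0.004], [-0.945, -0.326, -0.001], [-0.0, 0.004, -1.0]] F [-0.37 -0.99 -6.39] M [-0.01 -0.01  0.01] w 37.6 q [3.690e-01 4.710e-01 1.667e+00 1.000e-03 1.008e+00 1.607e+00]
tool shift [-0.2 -2.5 55.4] dist 55.4 turn to ref [0.004 0.    0.   ]
t: 8.02
ee_pos: [574.3, 234.9, 184.1]
orientation: [2.553, -1.819, -0.008]
ft_force: [0.4, -0.4, -5.6]
width: 37.9
[-5.11 -5.96 -5.32 -5.43 -6.7  -5.53 -5.49] -5.649187357161765
t 8.367 p [574.3 234.9 184.1] R [[0.326, -0.945, -0.008], [-0.945, -0.326, -0.003], [-0.0, 0.009, -1.0]] F [-0.75  0.36 -5.49] M [ 0.01  0.04 -0.03] w 37.2 q [3.690e-01 4.740e-01 1.669e+00 1.000e-03 1.007e+00 1.607e+00]
tool shift [-0.2 -3.9 53. ] dist 53.2 turn to ref [0.009 0.    0.   ]
```

View pics/s2.png

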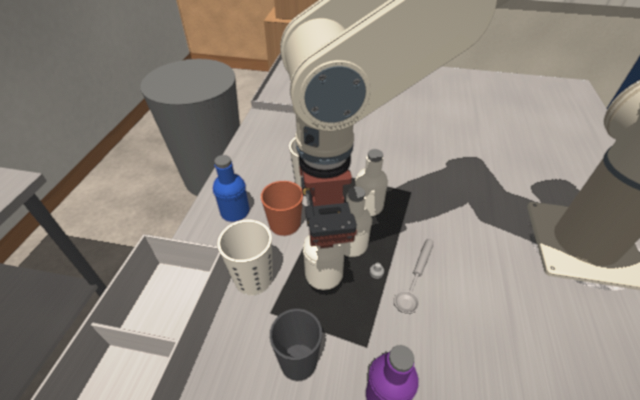

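The canister is clear of the mat. L weighs 5.65 N (about 0.58 kg). Setting it back.

```bash
python3 -m handwheel '[[[0.009,0,0],[0,-3.5,0],0],[[0,0,0],[0,0,10],0],[[0,0,0],[0,0,13],0],[[0,0,0],[0,0,13],0],[[0,0,0],[0,0,6],0],[[0,0,0],[0,0,0],0],[[0,0,0],[0,0,0],0],[[0,0,0],[0,0,0],0],[[0,0,0],[0,0,0],0],[[0,0,0],[0,0,0],0]]' >/dev/null
python3 go.py 577.5 236.2 130.3
```

```text
t 9.2 p [579.  236.5 139.3] R [[0.326, -0.945, 0.003], [-0.945, -0.326, 0.001], [-0.0, -0.004, -1.0]] F [-0.49  0.1  -5.61] M [-0.03  0.04 -0.01] w 37.4 q [0.369 0.533 1.691 0.    0.914 1.607]
tool shift [-0.2  1.5  9. ] dist 9.2 turn to ref [-0.004  0.     0.   ]
```

```bash
python3 -m handwheel '[[[-0.004,0,0],[0,1.5,4],0],[[0,0,0],[0,0,3],0],[[0,0,0],[0,0,2],0],[[0,0,0],[0,0,1],0],[[0,0,0],[0,0,0],0],[[0,0,0],[0,0,0],0],[[0,0,0],[0,0,0],0],[[0,0,0],[0,0,0],0],[[0,0,0],[0,0,0],0],[[0,0,0],[0,0,0],0]]' >/dev/null
python3 go.py 577.5 236.2 130.3
```

```text
t 10.033 p [578.6 236.5 130.3] R [[0.326, -0.945, 0.002], [-0.945, -0.326, 0.001], [-0.0, -0.003, -1.0]] F [ 0.06 -0.24 -4.12] M [0.02 0.1  0.01] w 37.3 q [0.369 0.545 1.695 0.    0.898 1.607]
tool shift [-0.1  1.1  0. ] dist 1.1 turn to ref [-0.003  0.     0.   ]
```

```bash
python3 -m handwheel '[[[-0.003,0,0],[0,0,1],0],[[0,0,0],[0,0,1],0],[[0,0,0],[0,0,0],0],[[0,0,0],[0,0,0],0],[[0,0,0],[0,0,0],0.7],[[0,0,0],[0,0,0],0.7],[[0,0,0],[0,0,0],0.7],[[0,0,0],[0,0,0],0.8],[[0,0,0],[0,0,0],0.9],[[0,0,0],[0,0,0],1]]' >/dev/null
python3 go.py 577.5 236.2 225
```

```text
t 10.867 p [582.  237.8 132.9] R [[0.326, -0.945, 0.007], [-0.945, -0.326, 0.003], [-0.001, -0.007, -1.0]] F [-0.01  0.75 -0.56] M [ 0.04 -0.03  0.  ] w 73.8 q [3.690e-01 5.450e-01 1.689e+00 1.000e-03 9.000e-01 1.607e+00]
tool shift [ -0.    4.1 -92.2] dist 92.3 turn to ref [-0.007  0.001  0.   ]
```

```bash
python3 -m handwheel '[[[-0.007,0,0],[0,3,-12],1],[[0,0,0],[0,0,-20],1],[[0,0,0],[0,0,-20],1],[[0,0,0],[0,0,-20],1],[[0,0,0],[0,0,-15],1],[[0,0,0],[15,12,-4],1],[[0,0,0],[26,20,0],1],[[0,0,0],[26,20,0],1],[[0,0,0],[20,15,0],1],[[0,0,0],[8,6,0],1]]' >/dev/null
python3 go.py 533 110.5 215
```

```text
t 11.7 p [538.  118.8 226.5] R [[0.332, -0.943, -0.0], [-0.943, -0.332, -0.0], [-0.0, 0.0, -1.0]] F [-0.15  0.15 -0.14] M [ 0.03 -0.05  0.01] w 87.6 q [ 0.196  0.32   1.798 -0.     1.023  1.429]
tool shift [ 6.2  7.5 11.5] dist 15.1 turn to ref [0.    0.    0.006]
```

```bash
python3 -m handwheel '[[[0,0,0.006],[6,7.5,3],1],[[0,0,0],[0,0,0],1],[[0,0,0],[0,0,0],1],[[0,0,0],[0,0,0],1],[[0,0,0],[0,0,0],1],[[0,0,0],[0,0,0],1],[[0,0,0],[0,0,0],1],[[0,0,0],[0,0,0],1],[[0,0,0],[0,0,0],1],[[0,0,0],[0,0,0],1]]' >/dev/null
python3 - <<'E'
from h import *
p=ctrl.get_image('wrist'); uv=proj(p,[533,110.5,172])[0];print(uv); u,v=map(int,uv); u-=70;v-=70;im=p['pixels'][v:v+140,u:u+140];print(u,v)
cv2.imwrite('pics/w2c.png',cv2.resize(np.ascontiguousarray(im[:,:,::-1]),None,fx=4,fy=4,interpolation=cv2.INTER_CUBIC))
for uv in(uv,uv+[0,5],uv+[5,0]):print(onplane(p,uv,172).round(1))
snap('top','t2.png')
E
python3 go.py 533 110.5 130
```

```text
[320.92578208 214.51972211]
250 144
[533.  110.5 172. ]
[529.8 109.4 172. ]
[534.  107.5 172. ]
t 12.633 p [532.4 111.  221.9] R [[0.325, -0.946, -0.001], [-0.946, -0.325, 0.0], [-0.001, 0.001, -1.0]] F [ 0.11  0.08 -0.3 ] M [ 0.02  0.04 -0.01] w 87.5 q [1.830e-01 3.160e-01 1.817e+00 1.000e-03 1.010e+00 1.422e+00]
tool shift [ 0.8 -0.6 91.9] dist 91.9 turn to ref [ 0.001  0.001 -0.001]
```

View pics/w2c.png

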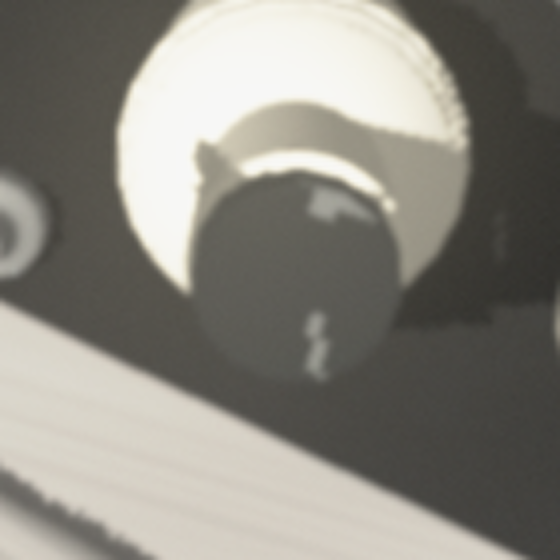

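View pics/t2.png

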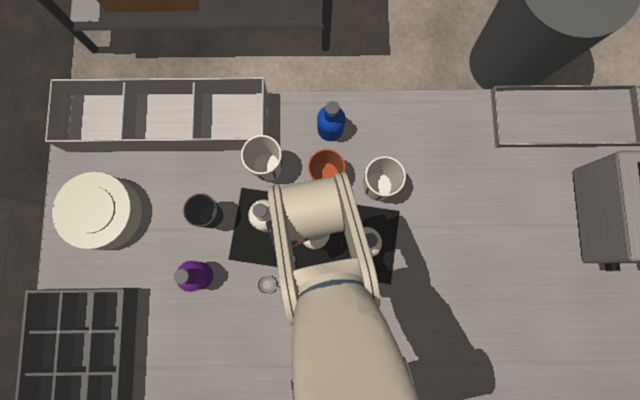

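The left canister stands again in its place at top (263,212). The middle cap is centred at wrist (324,213), which gives an axis of about (534,109).

```bash
python3 -m handwheel '[[[0,0,0],[2,-0.8,10],1],[[0,0,0],[0,0,18],1],[[0,0,0],[0,0,18],1],[[0,0,0],[0,0,18],1],[[0,0,0],[0,0,14],1],[[0,0,0],[0,0,7],1],[[0,0,0],[0,0,0],1],[[0,0,0],[0,0,0],1],[[0,0,0],[0,0,0],1],[[0,0,0],[0,0,0],1]]' >/dev/null
python3 go.py 533.8 109.3 130
```

```text
t 13.467 p [535.1 108.4 131.7] R [[0.325, -0.946, 0.001], [-0.946, -0.325, 0.001], [-0.0, -0.001, -1.0]] F [ 0.68  0.45 -0.09] M [-0.01 -0.    0.07] w 87.8 q [1.780e-01 4.460e-01 1.874e+00 1.000e-03 8.200e-01 1.418e+00]
tool shift [-1.2  0.9  1.7] dist 2.3 turn to ref [-0.001  0.    -0.001]
```

```bash
python3 -m handwheel '[[[0,0,0],[-1.2,1,1],1],[[0,0,0],[0,0,0],0],[[0,0,0],[0,0,0],0],[[0,0,0],[0,0,0],0],[[0,0,0],[0,0,0],0],[[0,0,0],[0,0,0],0],[[0,0,0],[0,0,0],0],[[0,0,0],[0,0,0],0],[[0,0,0],[0,0,0],0],[[0,0,0],[0,0,0],0]]' >/dev/null
python3 go.py 533.8 109.3 130
```

```text
t 14.3 p [535.6 109.8 133.8] R [[0.325, -0.946, 0.007], [-0.946, -0.325, 0.002], [0.001, -0.008, -1.0]] F [-0.19 -0.96 -0.5 ] M [ 0.02  0.05 -0.06] w 37.5 q [1.800e-01 4.420e-01 1.875e+00 1.000e-03 8.170e-01 1.420e+00]
tool shift [-0.1  1.9  3.8] dist 4.2 turn to ref [-0.008 -0.001 -0.001]
```

```bash
python3 -m handwheel '[[[0,0,0],[0,0,-8],0],[[0,0,0],[0,0,-12],0],[[0,0,0],[0,0,-12],0],[[0,0,0],[0,0,-12],0],[[0,0,0],[0,0,-8],0],[[0,0,0],[0,0,0],0],[[0,0,0],[0,0,0],0],[[0,0,0],[0,0,0],0],[[0,0,0],[0,0,0],0],[[0,0,0],[0,0,0],0]]' >/dev/null
python3 -m handwheel '[[[0,0,0],[0,0,0],0],[[0,0,0],[0,0,0],0],[[0,0,0],[0,0,0],0],[[0,0,0],[0,0,0],0],[[0,0,0],[0,0,0],0],[[0,0,0],[0,0,0],0],[[0,0,0],[0,0,0],0],[[0,0,0],[0,0,0],0],[[0,0,0],[0,0,0],0],[[0,0,0],[0,0,0],0]]'
python3 - <<'E'
from h import *
F=[];
for i in range(6):
    ctrl.get_image('side'); F.append(ctrl.get_obs()['ft_force'][2])
snap('side','s3.png'); F.append(ctrl.get_obs()['ft_force'][2])
print(np.round(F,2),np.mean(F));
E
python3 go.py 535.6 109.8 134
```

```text
t: 15.97
ee_pos: [531.3, 108.9, 184.9]
orientation: [2.555, -1.824, -0.004]
ft_force: [0.5, -0.4, -3.1]
width: 37.6
[-2.26 -1.84 -2.55 -1.91 -2.73 -2.24 -2.3 ] -2.261495592840737
t 16.317 p [531.2 108.9 184.9] R [[0.325, -0.946, -0.003], [-0.946, -0.325, -0.0], [-0.001, 0.003, -1.0]] F [-0.06  0.15 -2.3 ] M [-0.02  0.01  0.02] w 37.8 q [0.18  0.365 1.847 0.    0.933 1.42 ]
tool shift [ 0.6 -4.6 50.8] dist 51.0 turn to ref [ 0.003  0.001 -0.001]
```

View pics/s3.png

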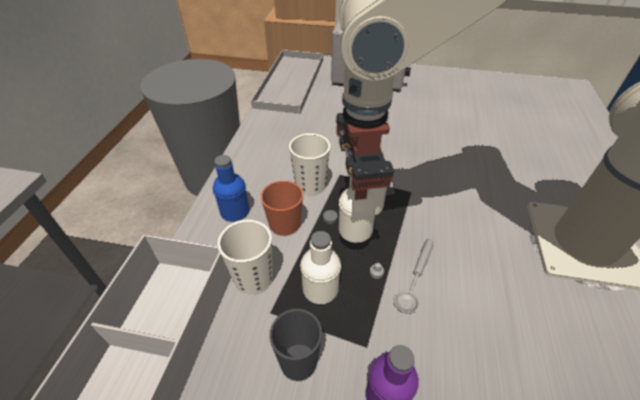

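M weighs 2.26 N (about 0.23 kg) and is clear of the mat. L stands upright at side (320,270), in its original place. Setting M back.

```bash
python3 -m handwheel '[[[0.003,0,0],[0.5,-4,0],0],[[0,0,0],[0,0,10],0],[[0,0,0],[0,0,13],0],[[0,0,0],[0,0,13],0],[[0,0,0],[0,0,6],0],[[0,0,0],[0,0,0],0],[[0,0,0],[0,0,0],0],[[0,0,0],[0,0,0],0],[[0,0,0],[0,0,0],0],[[0,0,0],[0,0,0],0]]' >/dev/null
python3 go.py 534.5 109.6 134
```

```text
t 17.15 p [536.8 110.1 140. ] R [[0.325, -0.946, 0.002], [-0.946, -0.325, 0.001], [-0.001, -0.002, -1.0]] F [-0.03  0.5  -2.27] M [-0.01 -0.04  0.05] w 37.2 q [1.800e-01 4.360e-01 1.865e+00 1.000e-03 8.390e-01 1.419e+00]
tool shift [-0.3  2.3  6. ] dist 6.5 turn to ref [-0.002  0.001 -0.001]
```

```bash
python3 -m handwheel '[[[0,0,0],[0,2,3],0],[[0,0,0],[0,0,2],0],[[0,0,0],[0,0,1.5],0],[[0,0,0],[0,0,1.5],0],[[0,0,0],[0,0,1],0],[[0,0,0],[0,0,1],0],[[0,0,0],[0,0,0],0],[[0,0,0],[0,0,0],0],[[0,0,0],[0,0,0],0],[[0,0,0],[0,0,0],0]]' >/dev/null
python3 go.py 534.5 109.6 134
```

```text
t 17.983 p [536.6 109.9 134.2] R [[0.325, -0.946, 0.007], [-0.946, -0.325, 0.002], [0.0, -0.008, -1.0]] F [ 0.21  0.21 -2.95] M [-0.06 -0.01  0.03] w 37.3 q [1.800e-01 4.420e-01 1.872e+00 1.000e-03 8.190e-01 1.419e+00]
tool shift [-0.4  2.1  0.2] dist 2.1 turn to ref [-0.008 -0.    -0.001]
```

```bash
python3 -m handwheel '[[[0,0,0],[0,2,2],0],[[0,0,0],[0,0,1],0],[[0,0,0],[0,0,1],0],[[0,0,0],[0,0,1],0],[[0,0,0],[0,0,1],0],[[0,0,0],[0,0,1],0],[[0,0,0],[0,0,1],0],[[0,0,0],[0,0,1],0],[[0,0,0],[0,0,1],0],[[0,0,0],[0,0,1],0]]' >/dev/null
python3 go.py 534.5 109.6 134
```

```text
t 18.817 p [536.6 110.2 133.6] R [[0.325, -0.946, 0.012], [-0.946, -0.325, 0.004], [-0.0, -0.013, -1.0]] F [-3.63 -0.35 11.36] M [-0.19  0.89  0.  ] w 37.5 q [0.18  0.442 1.876 0.003 0.812 1.418]
tool shift [-0.1  2.2 -0.4] dist 2.2 turn to ref [-0.013 -0.    -0.001]
```

Contact is clear (+11 N), so I ease off slightly and open.

```bash
python3 -m handwheel '[[[-0.008,0,0],[0,0,-0.3],0],[[0,0,0],[0,0,0],0],[[0,0,0],[0,0,0],0.5],[[0,0,0],[0,0,0],0.6],[[0,0,0],[0,0,0],0.7],[[0,0,0],[0,0,0],0.8],[[0,0,0],[0,0,0],0.9],[[0,0,0],[0,0,0],1],[[0,0,0],[0,0,0],1],[[0,0,0],[0,0,0],1]]' 
python3 go.py 534.5 109.6 225; python3 -c "
from h import *
snap('side','s4.png')"
```

```text
t: 19.65
ee_pos: [537.1, 110.2, 133.7]
orientation: [-2.553, 1.823, -0.005]
ft_force: [-0.3, -0.2, -0.4]
width: 86.3
t 19.65 p [537.1 110.2 133.7] R [[0.325, -0.946, 0.005], [-0.946, -0.325, 0.002], [0.0, -0.005, -1.0]] F [-0.34 -0.2  -0.37] M [-0.01  0.01 -0.01] w 86.3 q [1.80e-01 4.45e-01 1.87e+00 1.00e-03 8.22e-01 1.42e+00]
tool shift [ -0.2   2.2 -91.3] dist 91.4 turn to ref [-0.005 -0.    -0.001]
```

View pics/s4.png

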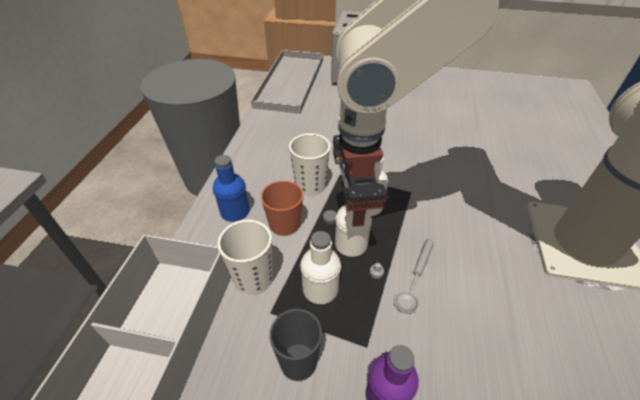

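M is released and standing. On to R.

```bash
python3 -m handwheel '[[[-0.005,0,0],[0,0,-12],1],[[0,0,0],[0,0,-20],1],[[0,0,0],[0,0,-20],1],[[0,0,0],[0,0,-20],1],[[0,0,0],[0,0,-15],1],[[0,0,0],[15,9,-2],1],[[0,0,0],[28,17,0],1],[[0,0,0],[28,17,0],1],[[0,0,0],[22,14,0],1],[[0,0,0],[10,6,0],1]]' >/dev/null
python3 go.py 507.5 -18 223
```

```text
t 20.533 p [510.7  -8.9 227.5] R [[0.331, -0.944, 0.002], [-0.944, -0.331, -0.0], [0.001, -0.001, -1.0]] F [0.48 0.01 0.97] M [0.   0.03 0.01] w 87.9 q [-0.041  0.259  1.883 -0.     0.997  1.193]
tool shift [7.5 6.1 4.5] dist 10.6 turn to ref [-0.001 -0.001  0.005]
```

```bash
python3 -m handwheel '[[[0,0,0.005],[7,6,3],1],[[0,0,0],[0,0,0],1],[[0,0,0],[0,0,0],1],[[0,0,0],[0,0,0],1],[[0,0,0],[0,0,0],1],[[0,0,0],[0,0,0],1],[[0,0,0],[0,0,0],1],[[0,0,0],[0,0,0],1],[[0,0,0],[0,0,0],1],[[0,0,0],[0,0,0],1]]' >/dev/null
python3 - <<'E'
from h import *
p=ctrl.get_image('wrist'); uv=proj(p,[507.5,-18,172])[0];print(uv); u,v=map(int,uv); u-=70;v-=70;im=p['pixels'][v:v+140,u:u+140];print(u,v)
cv2.imwrite('pics/w3c.png',cv2.resize(np.ascontiguousarray(im[:,:,::-1]),None,fx=4,fy=4,interpolation=cv2.INTER_CUBIC))
for uv in(uv,uv+[0,5],uv+[5,0]):print(onplane(p,uv,172).round(1))
E
python3 go.py 507.5 -18 130
```

```text
[321.66475905 214.6517212 ]
251 144
[507.5 -18.  172. ]
[504.3 -19.1 172. ]
[508.6 -21.1 172. ]
t 21.417 p [507.4 -16.7 224. ] R [[0.326, -0.945, 0.002], [-0.945, -0.326, 0.0], [0.0, -0.002, -1.0]] F [0.71 0.06 0.27] M [-0.03 -0.03  0.01] w 87.5 q [-0.057  0.259  1.893  0.     0.988  1.182]
tool shift [ 1.3  0.4 94. ] dist 94.0 turn to ref [-0.002 -0.     0.   ]
```

View pics/w3c.png

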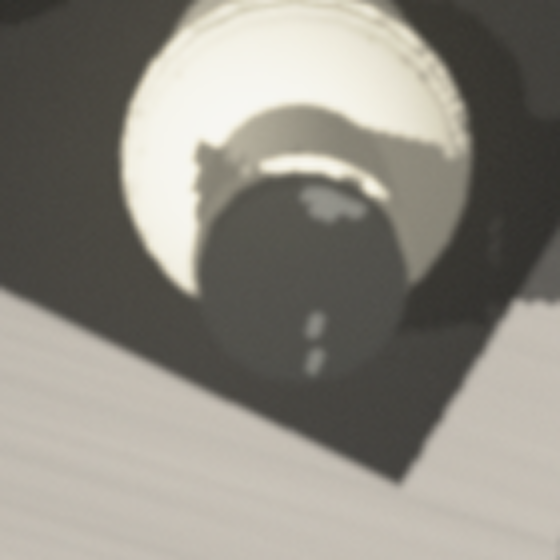

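R's cap is centred at wrist (326,213), giving an axis of about (509,-20).

```bash
python3 -m handwheel '[[[0,0,0],[3.2,0,10],1],[[0,0,0],[0,0,18],1],[[0,0,0],[0,0,18],1],[[0,0,0],[0,0,18],1],[[0,0,0],[0,0,14],1],[[0,0,0],[0,0,8],1],[[0,0,0],[0,0,0],1],[[0,0,0],[0,0,0],1],[[0,0,0],[0,0,0],1],[[0,0,0],[0,0,0],1]]' >/dev/null
python3 go.py 508.7 -20.3 130
```

```text
t 22.25 p [509.8 -21.3 132.5] R [[0.326, -0.945, 0.004], [-0.945, -0.326, -0.0], [0.002, -0.004, -1.0]] F [ 0.04  0.02 -0.03] M [ 0.01  0.03 -0.02] w 88.0 q [-0.065  0.401  1.953  0.     0.784  1.174]
tool shift [-1.3  0.8  2.5] dist 2.9 turn to ref [-0.004 -0.002 -0.   ]
```

```bash
python3 -m handwheel '[[[0,0,0],[-1.3,1,2],1],[[0,0,0],[0,0,0],0],[[0,0,0],[0,0,0],0],[[0,0,0],[0,0,0],0],[[0,0,0],[0,0,0],0],[[0,0,0],[0,0,0],0],[[0,0,0],[0,0,0],0],[[0,0,0],[0,0,0],0],[[0,0,0],[0,0,0],0],[[0,0,0],[0,0,0],0]]' >/dev/null
python3 go.py 508.7 -20.3 130
python3 -m handwheel '[[[0,0,0],[0,0,-8],0],[[0,0,0],[0,0,-12],0],[[0,0,0],[0,0,-12],0],[[0,0,0],[0,0,-12],0],[[0,0,0],[0,0,-8],0],[[0,0,0],[0,0,0],0],[[0,0,0],[0,0,0],0],[[0,0,0],[0,0,0],0],[[0,0,0],[0,0,0],0],[[0,0,0],[0,0,0],0]]' >/dev/null
python3 -m handwheel '[[[0,0,0],[0,0,0],0],[[0,0,0],[0,0,0],0],[[0,0,0],[0,0,0],0],[[0,0,0],[0,0,0],0],[[0,0,0],[0,0,0],0],[[0,0,0],[0,0,0],0],[[0,0,0],[0,0,0],0],[[0,0,0],[0,0,0],0],[[0,0,0],[0,0,0],0],[[0,0,0],[0,0,0],0]]'
python3 - <<'E'
from h import *
F=[];
for i in range(6):
    ctrl.get_image('side'); F.append(ctrl.get_obs()['ft_force'][2])
snap('side','s5.png'); F.append(ctrl.get_obs()['ft_force'][2])
print(np.round(F,2),np.mean(F));
E
python3 go.py 508.7 -20.3 134
```

```text
t 23.083 p [510.3 -20.3 133.3] R [[0.326, -0.945, 0.01], [-0.945, -0.326, -0.0], [0.004, -0.009, -1.0]] F [-0.6  -0.11  0.1 ] M [-0.02  0.03  0.01] w 37.5 q [-0.063  0.398  1.955  0.     0.779  1.175]
tool shift [-0.5  1.6  3.2] dist 3.6 turn to ref [-0.009 -0.004  0.   ]
t: 24.75
ee_pos: [505.0, -20.0, 183.9]
orientation: [2.557, -1.823, -0.003]
ft_force: [-0.0, -0.4, -3.0]
width: 37.2
[-3.83 -3.64 -2.6  -3.01 -3.03 -3.04 -3.87] -3.289746474266941
t 25.1 p [504.9 -20.  183.9] R [[0.326, -0.945, -0.002], [-0.945, -0.326, 0.0], [-0.001, 0.002, -1.0]] F [-0.22 -0.3  -3.87] M [ 0.02 -0.02 -0.01] w 37.5 q [-0.063  0.315  1.927  0.     0.902  1.175]
tool shift [ 1.5 -3.6 49.9] dist 50.0 turn to ref [0.002 0.001 0.   ]
```

View pics/s5.png

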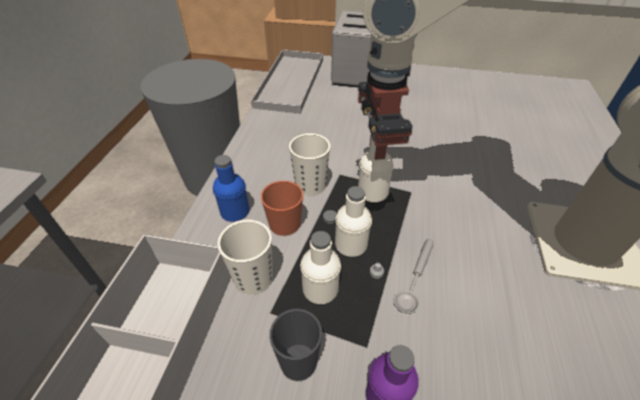

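R weighs 3.29 N and L 5.65 N, so L is the heaviest. L and M stand upright in their places at side (320,265) and (353,220). Setting R back.

```bash
python3 -m handwheel '[[[0.002,0,0],[0.7,-4,0],0],[[0,0,0],[0,0,10],0],[[0,0,0],[0,0,13],0],[[0,0,0],[0,0,13],0],[[0,0,0],[0,0,6],0],[[0,0,0],[0,0,3],0],[[0,0,0],[0,0,1],0],[[0,0,0],[0,0,0],0],[[0,0,0],[0,0,0],0],[[0,0,0],[0,0,0],0]]' >/dev/null
python3 go.py 510 -20.3 133
```

```text
t 25.933 p [510.6 -19.2 134.5] R [[0.326, -0.945, 0.002], [-0.945, -0.326, 0.001], [-0.0, -0.002, -1.0]] F [ 0.94 -0.81 -2.98] M [-0.02 -0.01  0.02] w 37.7 q [-6.100e-02  3.990e-01  1.948e+00  1.000e-03  7.930e-01  1.176e+00]
tool shift [0.8 0.9 1.5] dist 1.9 turn to ref [-0.002  0.     0.   ]
```

```bash
python3 -m handwheel '[[[-0.002,0,0],[0.8,1,1],0],[[0,0,0],[0,0,1],0],[[0,0,0],[0,0,1],0],[[0,0,0],[0,0,1],0],[[0,0,0],[0,0,1],0],[[0,0,0],[0,0,1],0],[[0,0,0],[0,0,1],0],[[0,0,0],[0,0,0.5],0],[[0,0,0],[0,0,0],0],[[0,0,0],[0,0,0],0]]' >/dev/null
python3 go.py 510 -20.3 133
```

```text
t 26.767 p [511.4 -20.4 134. ] R [[0.326, -0.945, 0.005], [-0.945, -0.326, 0.0], [0.001, -0.005, -1.0]] F [ 0.05 -1.01 -2.66] M [-0.01 -0.05  0.02] w 37.7 q [-6.300e-02  4.000e-01  1.949e+00  1.000e-03  7.880e-01  1.175e+00]
tool shift [-0.5  1.3  1. ] dist 1.7 turn to ref [-0.005 -0.001 -0.   ]
```

```bash
python3 -m handwheel '[[[-0.005,0,0],[0,1.3,2],0],[[0,0,0],[0,0,1.5],0],[[0,0,0],[0,0,1.5],0],[[0,0,0],[0,0,1.5],0],[[0,0,0],[0,0,1.5],0],[[0,0,0],[0,0,1],0],[[0,0,0],[0,0,1],0],[[0,0,0],[0,0,1],0],[[0,0,0],[0,0,1],0],[[0,0,0],[0,0,1],0]]' >/dev/null
python3 go.py 510 -20.3 133
```

```text
t 27.6 p [511.9 -20.1 133.4] R [[0.326, -0.945, 0.003], [-0.945, -0.326, -0.001], [0.002, -0.002, -1.0]] F [-4.57  1.32 11.53] M [0.11 0.86 0.02] w 37.7 q [-6.200e-02  4.020e-01  1.947e+00 -1.000e-03  7.900e-01  1.177e+00]
tool shift [-0.4  1.9  0.4] dist 2.0 turn to ref [-0.002 -0.002  0.   ]
```

Contact is made, so I release and go back up.

```bash
python3 -m handwheel '[[[0,0,0],[0,0,-0.3],0],[[0,0,0],[0,0,0],0],[[0,0,0],[0,0,0],0.5],[[0,0,0],[0,0,0],0.6],[[0,0,0],[0,0,0],0.7],[[0,0,0],[0,0,0],0.8],[[0,0,0],[0,0,0],0.9],[[0,0,0],[0,0,0],1],[[0,0,0],[0,0,0],1],[[0,0,0],[0,0,0],1]]' |tail -1
python3 -m handwheel '[[[0,0,0],[0,0,-12],1],[[0,0,0],[0,0,-20],1],[[0,0,0],[0,0,-20],1],[[0,0,0],[0,0,-20],1],[[0,0,0],[0,0,-15],1],[[0,0,0],[-15,-8,-2],1],[[0,0,0],[-30,-20,0],1],[[0,0,0],[-30,-20,0],1],[[0,0,0],[-30,-20,0],1],[[0,0,0],[-30,-20,0],1]]' >/dev/null
python3 go.py 578 236.5 226
```

```text
width: 85.9
t 29.267 p [552.1 135.8 227.9] R [[0.316, -0.949, 0.004], [-0.949, -0.316, -0.002], [0.003, -0.003, -1.0]] F [ 1.23 -0.14  0.12] M [-0.04 -0.    0.01] w 87.8 q [ 0.222  0.343  1.761 -0.003  1.034  1.472]
tool shift [-87.4 -56.4   1.8] dist 104.0 turn to ref [-0.003 -0.003 -0.01 ]
```

```bash
python3 -m handwheel '[[[0,0,-0.01],[-28,-18,0],1],[[0,0,0],[-25,-16,0],1],[[0,0,0],[-16,-11,0],1],[[0,0,0],[-7,-4.5,0],1],[[0,0,0],[-2,-1,0],1],[[0,0,0],[0,0,0],1],[[0,0,0],[0,0,0],1],[[0,0,0],[0,0,0],1],[[0,0,0],[0,0,0],1],[[0,0,0],[0,0,0],1]]' >/dev/null
python3 - <<'E'
from h import *
p=ctrl.get_image('wrist'); uv=proj(p,[578,236.5,172])[0];print(uv); u,v=map(int,uv); u-=70;v-=70;im=p['pixels'][v:v+140,u:u+140];print(u,v)
cv2.imwrite('pics/w4c.png',cv2.resize(np.ascontiguousarray(im[:,:,::-1]),None,fx=4,fy=4,interpolation=cv2.INTER_CUBIC))
for uv in(uv,uv+[0,5],uv+[5,0]):print(onplane(p,uv,172).round(1))
E
python3 go.py 578 236.5 130
```

```text
[315.4195305  206.61358469]
245 136
[578.  236.5 172. ]
[574.7 235.4 172. ]
[579.1 233.4 172. ]
t 30.15 p [574.9 232.7 227.3] R [[0.329, -0.944, 0.004], [-0.944, -0.329, -0.002], [0.003, -0.003, -1.0]] F [-0.49 -0.25  0.94] M [0.1  0.02 0.  ] w 87.9 q [ 0.367  0.419  1.646 -0.004  1.074  1.604]
tool shift [-3.  -3.9 97.3] dist 97.4 turn to ref [-0.003 -0.003  0.003]
```

View pics/w4c.png

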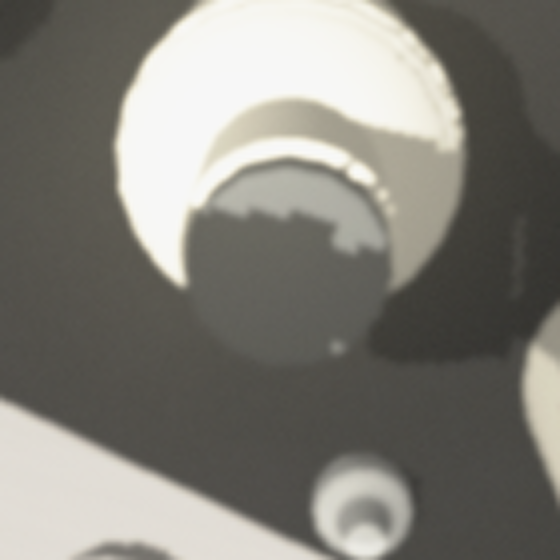

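L's cap is at wrist (317,201), so its axis is about (580.5,236.5), within about 2 mm of where it stood.

```bash
python3 -m handwheel '[[[0,0,0],[-1.5,-5.5,10],1],[[0,0,0],[0,0,18],1],[[0,0,0],[0,0,18],1],[[0,0,0],[0,0,18],1],[[0,0,0],[0,0,14],1],[[0,0,0],[0,0,12],1],[[0,0,0],[0,0,3],1],[[0,0,0],[0,0,0],1],[[0,0,0],[0,0,0],1],[[0,0,0],[0,0,0],1]]' >/dev/null
python3 go.py 580.5 236.5 130
```

```text
t 30.983 p [583.6 234.4 128.4] R [[0.326, -0.946, 0.007], [-0.946, -0.326, -0.001], [0.003, -0.007, -1.0]] F [-0.9   0.12 -0.58] M [-0.04 -0.03  0.01] w 87.6 q [ 0.365  0.552  1.69  -0.005  0.894  1.607]
tool shift [-2.9  2.2 -1.7] dist 4.0 turn to ref [-0.007 -0.003 -0.   ]
```

```bash
python3 -m handwheel '[[[-0.007,-0.003,0],[-2.8,2,0],1],[[0,0,0],[0,0,0],1],[[0,0,0],[0,0,0],0],[[0,0,0],[0,0,0],0],[[0,0,0],[0,0,0],0],[[0,0,0],[0,0,0],0],[[0,0,0],[0,0,0],0],[[0,0,0],[0,0,0],0],[[0,0,0],[0,0,0],0],[[0,0,0],[0,0,0],0]]' >/dev/null
python3 go.py 580.5 236.5 130
python3 -m handwheel '[[[0,0,0],[0,0,-8],0],[[0,0,0],[0,0,-14],0],[[0,0,0],[0,0,-17],0],[[0,0,0],[0,0,-17],0],[[0,0,0],[0,0,-17],0],[[0,0,0],[0,0,-17],0],[[0,0,0],[0,0,-17],0],[[0,0,0],[0,0,-17],0],[[0,0,0],[0,0,-10],0],[[0,0,0],[0,0,-5],0]]'
python3 go.py 580.5 236.5 270
```

```text
t 31.817 p [582.6 237.7 132.4] R [[0.326, -0.945, 0.005], [-0.945, -0.326, 0.002], [-0.0, -0.006, -1.0]] F [-0.51  1.67  0.94] M [0.3  0.08 0.01] w 38.0 q [0.368 0.547 1.687 0.    0.902 1.607]
tool shift [0.4 2.3 2.3] dist 3.3 turn to ref [-0.006  0.    -0.   ]
t: 32.65
ee_pos: [574.2, 234.2, 269.5]
orientation: [2.544, -1.815, -0.016]
ft_force: [0.5, 0.3, -6.4]
width: 37.6
t 32.65 p [574.2 234.2 269.5] R [[0.326, -0.945, -0.018], [-0.946, -0.326, -0.007], [0.001, 0.019, -1.0]] F [ 0.49  0.33 -6.44] M [ 0.02 -0.03 -0.04] w 37.6 q [ 0.368  0.385  1.593 -0.     1.183  1.607]
tool shift [-0.1 -6.7 -0.6] dist 6.7 turn to ref [ 0.019 -0.001 -0.   ]
```

```bash
python3 -m handwheel '[[[0.012,0,0],[0,-1.5,-2],0],[[0.008,0,0],[0,-1.5,-2],0],[[0.003,0,0],[0,-1,-1],0],[[0,0,0],[0,0,0],0],[[0,0,0],[0,0,0],0],[[0,0,0],[0,0,0],0],[[0,0,0],[0,0,0],0],[[0,0,0],[0,0,0],0],[[0,0,0],[0,0,0],0],[[0,0,0],[0,0,0],0]]' >/dev/null
python3 go.py 580.5 236.5 270
python3 - <<'E'
from h import *
snap('side','s6.png');snap('top','t6.png')
E
```

```text
t 33.483 p [575.9 234.7 270.1] R [[0.326, -0.946, -0.002], [-0.946, -0.326, -0.002], [0.001, 0.002, -1.0]] F [-1.32 -0.58 -5.81] M [ 0.01  0.02 -0.02] w 37.6 q [ 3.680e-01  3.790e-01  1.601e+00 -1.000e-03  1.164e+00  1.608e+00]
tool shift [-0.2 -5.   0.1] dist 5.0 turn to ref [ 0.002 -0.001 -0.   ]
```

View pics/s6.png

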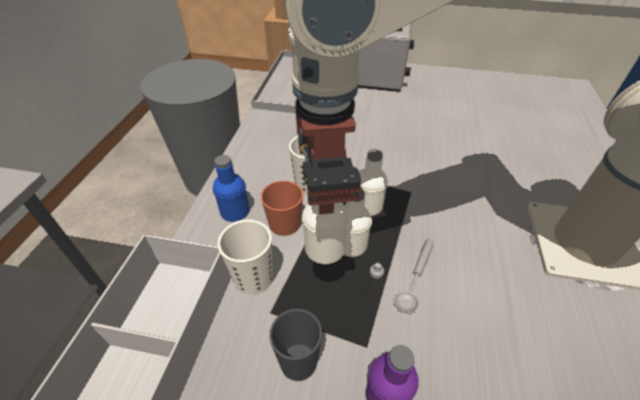

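View pics/t6.png

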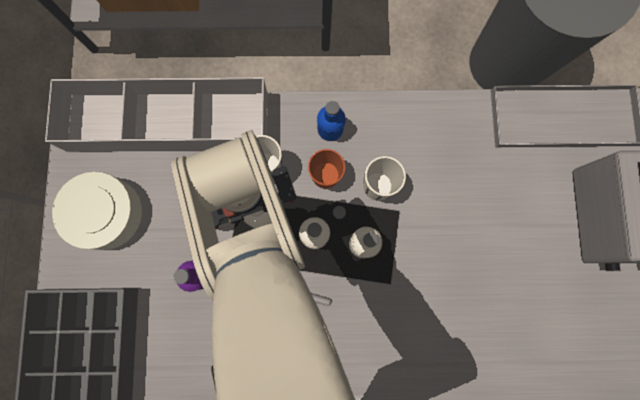

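L is held high and upright, and M at top (315,233) and R at (366,242) are where they started. One settling call, then I hand in.

```bash
python3 -m handwheel '[[[0.003,0,0],[0,0,-3],0],[[0,0,0],[0,0,0],0],[[0,0,0],[0,0,0],0],[[0,0,0],[0,0,0],0],[[0,0,0],[0,0,0],0],[[0,0,0],[0,0,0],0],[[0,0,0],[0,0,0],0],[[0,0,0],[0,0,0],0],[[0,0,0],[0,0,0],0],[[0,0,0],[0,0,0],0]]' >/dev/null
python3 go.py 580.5 236.5 270
python3 - <<'E'
from h import *
print(np.round(ctrl.get_obs()['qvel'],4)); print(ctrl.close_job())
E
```

```text
t 34.417 p [576.1 234.8 274. ] R [[0.326, -0.946, 0.002], [-0.946, -0.326, -0.0], [0.001, -0.002, -1.0]] F [-0.54  0.29 -5.32] M [ 0.03  0.01 -0.03] w 38.0 q [ 3.680e-01  3.730e-01  1.599e+00 -1.000e-03  1.167e+00  1.608e+00]
tool shift [-0.2 -4.7  4. ] dist 6.2 turn to ref [-0.002 -0.001 -0.   ]
[ 0.0001  0.001   0.0005 -0.0004 -0.0009 -0.0015]
the job is handed in; nothing more can be done
None
```

I lifted, weighed and set back each canister in order from the robot's left to its right. I then picked up the left one again, the heaviest, and handed the job in at 34.4 s while holding it.

| Canister | Weight | Mass |
|---|---|---|
| Left | 5.65 N | about 0.58 kg |
| Middle | 2.26 N | about 0.23 kg |
| Right | 3.29 N | about 0.34 kg |

**Last checks:** the left canister was about 14 cm clear of the mat, within about half a degree of upright, with joint speeds near zero. In the last top picture the other two stood in their original places, and nothing else that showed had been disturbed. The arm hid the purple canister's surroundings, including the spoon and spout, in part of that view.

**Small disagreements:**
- When I went back for it, the left canister measured about 2 mm from where it first stood, which is within the camera calibration error.
- The middle and right canisters were pressed onto the mat with about 11 to 15 N through the grip before I released them.

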